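# Snap the food container's lid clips shut

### The job

The lid is on the glass food container, but the clips at its two ends still stand open. Push each of the two clips over and down and press it against the container's side until its hooked edge snaps in under the rim's lip and stays there by itself. Leave the container standing about where it is, do not lift or tip it, and leave the things around it where they are.

Things in the scene. Friction and masses are not known exactly. Their poses are not given: they have to be found in the camera images.
- container: loose oblong glass food container, about 2.4 kg, with a slate-blue lid, 210 x 150 mm over the rim, 76 mm tall; origin at the centre of its underside, y axis along its length (left end = +y), z up. The rim ends in a down-turned lip, underside at 57 mm. Its long-side clips are shut and fixed; the end clips are open. Slides if pushed level with over about 10 to 20 N
- clip_left (a joint): hinge angle, rad, of the clip at the container's left (+y) end: 0 = shut, plate hanging down the side, hook under the lip; 1.57 = sticking straight out; 2.3 = upper stop. Starts open, 1.2 to 2.1. Slightly stiff (0.012 N m), it stays where it is left. From 0.33 to 0.15 the hook rides over the lip, then snaps in and stays near 0; let go before that, it is pushed back out to about 0.3
- clip_right (a joint): hinge angle, rad, of the clip at the container's right (-y) end: 0 = shut, plate hanging down the side, hook under the lip; 1.57 = sticking straight out; 2.3 = upper stop. Starts open, 1.2 to 2.1. Slightly stiff (0.012 N m), it stays where it is left. From 0.33 to 0.15 the hook rides over the lip, then snaps in and stays near 0; let go before that, it is pushed back out to about 0.3
- clip_left_hinge (a point): middle of the left clip's hinge line (along the container's x axis), on the lid's end edge, 104 mm from the container's centre, 76 mm above its underside. The clip is a lighter blue plate, 72 mm wide along the hinge, 36 mm long, 3.5 mm thick; shut, its outer face stands 4.3 mm (ribs 5.7 mm) outside the hinge line and its lower edge is 40 mm above the worktop
- clip_left_edge (a point): middle of the left clip's free edge, on its outer face (the upper face while it sticks out), 35 mm from the hinge; moves with the clip. Pressing level on the outer face near this edge, the hook (19 mm from the hinge, on the inner face) goes over the lip at roughly 3 to 6 N
- clip_right_hinge (a point): the same point of the right clip's hinge line; both clips are alike, mirrored
- clip_right_edge (a point): the same point of the right clip's free edge
- small_tin: small food tin, blue, white and yellow, 57 mm wide, 72 mm tall; origin at the centre of its underside; stands about 0.25 m from the container's middle, off its right end
- egg_timer: round egg timer, white top on a green foot, 62 mm wide, 40 mm tall; origin at the centre of its underside; stands about 0.25 m from the container's middle, off its left end
- teaspoon: steel teaspoon lying to the right of the container, near the worktop's front edge, 132 x 26 x 9 mm; origin under its middle, x axis along it
- red_tin: food tin, white and red, 75 mm wide, 110 mm tall; origin at the centre of its underside; stands behind the container

How it is judged:
At the end, for the whole second after the job is handed in: Both end clips are shut, hinge angle below 0.1 rad (the hook is past the lip at about 0.15), and stay so by themselves; the container stands level on the worktop, at rest, within 40 mm of where it was (value of joint each of clip_left, clip_right below 0.1 rad and height (world z) of container below 0.005 m and angle between container's own z axis and vertical below 0.03 rad and distance of container from where it was at the start of the episode below 0.04 m and linear speed of container below 0.01 m/s); the robot touches nothing.
It fails at once if the container is lifted off the worktop or tipped (height (world z) of container above 0.008 m or angle between container's own z axis and vertical above 0.08 rad).
It fails at once if the container is shoved more than 40 mm from its place (distance of container from where it was at the start of the episode above 0.04 m).
It fails at once if one of the things standing around is moved more than 20 mm (distance of any of small_tin, egg_timer, teaspoon, red_tin from where it was at the start of the episode above 0.02 m).
It also fails if it takes over 35 s, if anything falls off the work surface, if the arm or the gripper's body presses on something with over 40 N, if the wrist force passes 120 N, or if a joint passes its speed limit or range.

### The arm

A 7-joint arm with a two-finger parallel gripper is mounted at the origin on a cart in front of the work surface, level with it; the furniture and walls round the work are solid. World frame = base frame: x ahead of the robot, y to its left, z up, the work surface at z = 0. Lengths are in m, angles in rad, forces in N, time in s.
With the tool pointing down it reaches from about 0.4 to 0.875 m from the base axis. Payload 19.3 kg.
Tool frame: the origin (TCP) lies on the centre line of the jaws, within the pads' length; the fingertips stand 11 mm ahead of it and the grasp point (between the pads) lies 8 mm behind it; y points along the fingers, x is the direction in which the jaws open and shut, and the axes are right-handed (so a half turn about y gives the same grasp; the last joint's range is limited). The gripper opens to 85 mm and grips with 20 to 120 N. Pads are 22 mm wide; open, the fingers measure 114 mm over their backs; the gripper's body (76 mm by 85 mm) begins 54 mm behind the grasp point. The pads swing forward as they close: fully open they stand 13 mm farther back than shut.
Start: joints at [1.088, 0.521, -0.036, 1.599, 0.021, 1.021, -0.113], TCP at [0.251, -0.573, 0.242] pointing down, gripper open.
Joint ranges: [-2.91, 2.91], [-0.3, 2.13], [-1.5, 1.42], [0.17, 2.43], [-1.26, 4.41], [0.16, 1.93], [-2.52, 2.52]. Speed limits (rad/s): [1.89, 1.89, 2.39, 2.39, 3.01, 3.01, 3.01].

### API

Orientations are given as [roll, pitch, yaw] about the fixed x, y, z axes, in that order (R = Rz(yaw) Ry(pitch) Rx(roll)).
In Python, from workcell import monitor, cams, bot gives the robot as it stands.
- The arm moves only by the tool send_rows, never from a script. Its argument "series" is text: rows parted by semicolons, each of 7 numbers parted by spaces: the turn, a rotation vector about the tool's x, y, z in rad, then the shift along the tool's x, y, z in mm, then the opening, from 0 (shut) to 1 (fully open). In form: ax ay az tx ty tz claw; .... A call has 1 to 20 rows; each row is the pose to reach, as a shift and turn from the pose commanded when the call began, along the tool's axes at that moment; what a row does not reach only later rows make up. A row lasts 1/12 s, in which the tool goes at most 41.7 mm and 7.16 degrees, less where a joint would pass 70% of its speed; a pose out of reach is approached as far as the arm can. A call with a gripper value outside its range is refused whole. The fingers move at their own pace and stop on an object; "force" is the grip in N (left out, the last holds). Time passes only in rows, so rows that repeat a pose let the fingers close. It gives the time, the measured TCP pose, the force and the opening at its end, in the units of the state.
- monitor.observe(): the state, without advancing time (a new reading comes with each control period).
- cams.grab_frame(name): name is "side" or "top" or "wrist"; returns the picture (420x560x3 uint8, red, green, blue); there is no depth.
- cams.get_calibration(name): a dict with "mtx" (3x3 intrinsics, pixels), "k1" (the pictures are not rectified: a ray, as slopes to the right and down, at radius r is drawn at 1 + k1 r^2 times it, then the intrinsics apply), "origin" and "attitude" of the camera in the world. Camera axes: x right, y down, z forward; pixel columns grow to the right and rows downward; lengths in m; the calibration is good to about 2 mm. A picture is of the moment at which its call begins: read the wrist's pose just before it. get_calibration takes no time and is no camera call; for the wrist camera it gives the pose at the moment of the call.
- bot.job_done(): hands the job in, once; it reports no verdict.
The state is a dict: "clock": time; "qpos": joint angles; "qd": joint speeds; "joint_efforts": joint torques, N m; "position": TCP position; "tool_rot": TCP orientation; "force": force on the tool from outside, world axes, zero at the start; "moment": the same for the moment, N m; "grip_width": finger opening in m.
Only numpy, scipy, OpenCV 4.12 (cv2) and the standard library are available. Lean on these libraries where they do the work, as an engineer would, in place of code of your own. Each camera call takes 0.05 s, during which the arm holds its last target.

## Working session

There is one attempt and no reset: what is moved stays moved. The work goes in short steps, Python scripts to look and compute and a tool call to move; the robot and the scene stay as the last step left them, time stands still between calls to the robot, and variables do not carry over. Pictures are saved under pics/ and viewed, and the job is handed in when it is done.

Besides the shell and the picture viewer there is one more tool, called as a command line: name --argument value ..., lists and objects as JSON in quotes. send_rows: Moves the arm, as the interface text tells. Its arguments: {"type":"object","properties":{"series":{"type":"string"},"force":{"type":"number"}},"required":["series"]}

```bash
ls; mkdir -p pics; python3 - <<'E'
from workcell import monitor, cams, bot
import cv2
s=monitor.observe()
for k,v in s.items(): print(k,v)
for n in ["side","top","wrist"]:
    print(n,cams.get_calibration(n))
    cv2.imwrite(f"pics/{n}0.png",cams.grab_frame(n)[:,:,::-1])
E
```

```text
pics
clock 0.0
qpos [ 1.08777374  0.52204957 -0.03631857  1.60000277  0.02115233  1.02113374
 -0.11282422]
qd [-0.00214816  0.00023083 -0.00144561 -0.00157227 -0.00029326  0.00031548
 -0.00043703]
joint_efforts [-2.76066726e-05 -9.27105618e+01  1.97877891e+00 -3.69929016e+01
  1.76877104e-02  8.04433163e-03 -9.26407938e-05]
position [ 0.25058387 -0.57219552  0.24170555]
tool_rot [-1.57084816e+00  1.20946555e-03 -1.15804065e+00]
force [-0.00282124  0.08800264  0.57828157]
moment [0.03984888 0.01305093 0.03807602]
grip_width 0.08554760979420602
side {'mtx': array([[520.35252498,   0.        , 274.88878661],
       [  0.        , 520.35252498, 213.47165047],
       [  0.        ,   0.        ,   1.        ]]), 'k1': -0.04676858765067756, 'origin': array([-0.02346311, -1.54176297,  0.67398563]), 'attitude': array([-1.92920691,  0.0165533 , -0.32510278])}
top {'mtx': array([[406.47419878,   0.        , 282.21572232],
       [  0.        , 406.47419878, 208.40081731],
       [  0.        ,   0.        ,   1.        ]]), 'k1': -0.03208911182843564, 'origin': array([ 0.32992301, -0.01655841,  1.09569865]), 'attitude': array([-2.98236765, -0.00340933, -1.55053451])}
wrist {'mtx': array([[308.53246427,   0.        , 279.34070451],
       [  0.        , 308.53246427, 208.20165321],
       [  0.        ,   0.        ,   1.        ]]), 'k1': -0.011502260365179989, 'origin': array([ 0.31857   , -0.54264773,  0.3731935 ]), 'attitude': array([ 2.84547060e+00,  2.19057277e-03, -1.15781946e+00])}
```

View pics/side0.png

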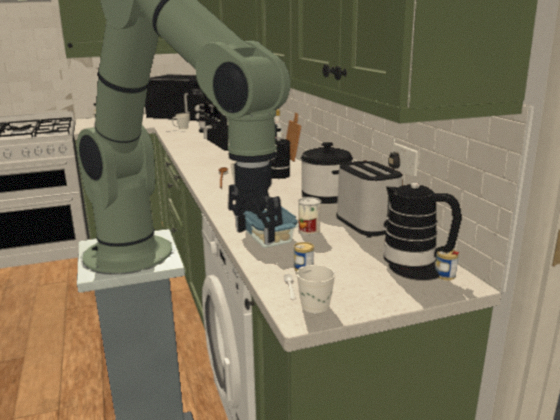

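View pics/top0.png

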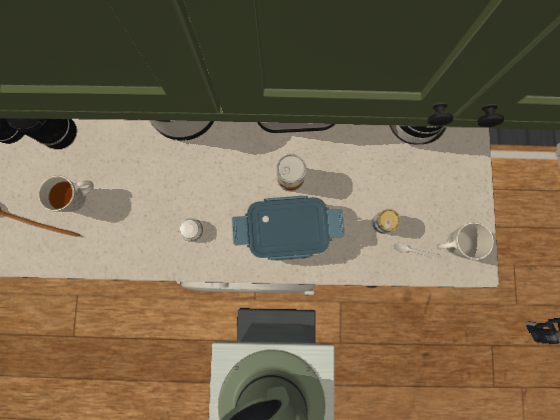

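View pics/wrist0.png

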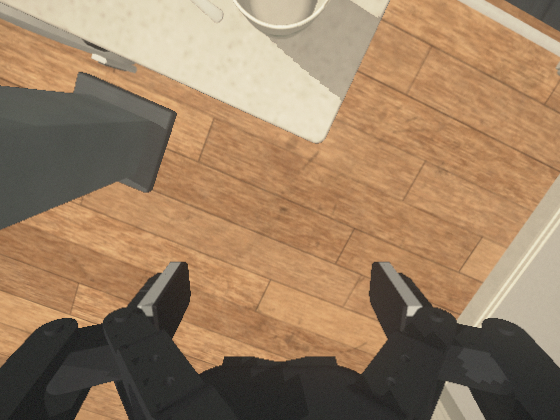

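The top view shows the container's lid around (288,228), with its clips at about (240,230) and (336,223). The tin is at (387,221), the timer at (191,230) and the red tin at (291,172). The side view is partly blocked by the arm. Next I'll take measurements.

```bash
cat > h.py <<'E'
import numpy as np, cv2
from scipy.spatial.transform import Rotation as R
from workcell import monitor, cams, bot
def ray(cal,px):
    p=cv2.undistortPoints(np.array(px,float).reshape(-1,1,2),cal["mtx"],np.array([cal["k1"],0,0,0.]))[:,0]
    d=np.c_[p,np.ones(len(p))]@R.from_euler('xyz',cal["attitude"]).as_matrix().T
    return cal["origin"],d
def plane(cal,px,z):
    o,d=ray(cal,px); return o+d*((z-o[2])/d[:,2])[:,None]
def proj(cal,P):
    Rm=R.from_euler('xyz',cal["attitude"]).as_matrix()
    rv,_=cv2.Rodrigues(Rm.T)
    return cv2.projectPoints(np.array(P,float).reshape(-1,1,3),rv,-Rm.T@cal["origin"],cal["mtx"],np.array([cal["k1"],0,0,0.]))[0][:,0]
E
python3 - <<'E'
from h import *
im=cv2.imread("pics/top0.png")
c=im[150:290,160:440]
cv2.imwrite("pics/topcrop.png",cv2.resize(c,None,fx=2.8,fy=2.8,interpolation=cv2.INTER_CUBIC))
hsv=cv2.cvtColor(im,cv2.COLOR_BGR2HSV)
for p in [(288,228),(240,230),(336,223),(345,223),(237,235),(230,220)]: print(p,hsv[p[1],p[0]])
m=cv2.inRange(hsv,(95,60,40),(115,255,160))
n,l,st,ce=cv2.connectedComponentsWithStats(m)
cal=cams.get_calibration("top")
for i in range(1,n):
    if st[i,4]>100: print(st[i],ce[i],plane(cal,[ce[i]],0.076))
k=np.argmax(st[1:,4])+1
m=(l==k).astype(np.uint8)*255
cv2.imwrite("pics/mask.png",cv2.resize(m[150:290,160:440],None,fx=2.8,fy=2.8))
E
```

```text
(288, 228) [96 66 93]
(240, 230) [ 96  60 114]
(336, 223) [ 94  60 120]
(345, 223) [ 18  47 137]
(237, 235) [ 96  58 115]
(230, 220) [ 18  47 194]
[ 234  196  107   63 4370] [286.79405034 227.10434783] [[ 0.44617563 -0.0292308   0.076     ]]
```

View pics/topcrop.png

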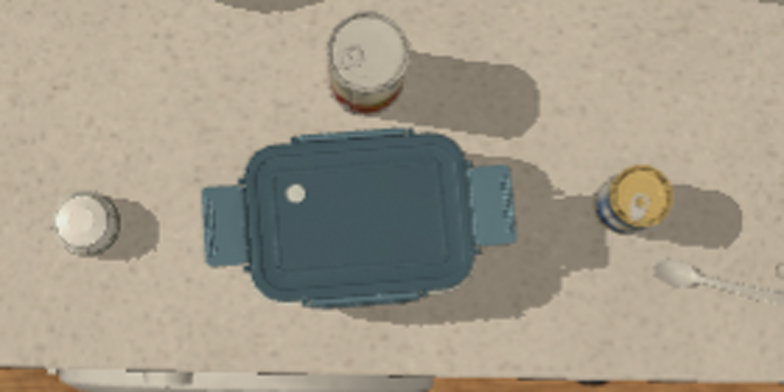

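View pics/mask.png

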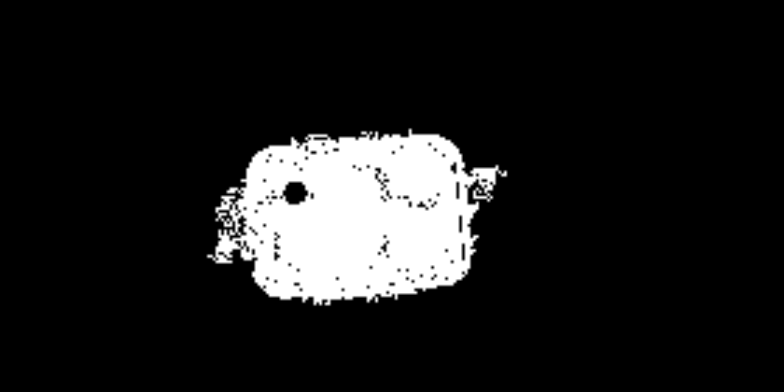

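The lid spans roughly crop (245..475, 130..305), and the clips stick out on the left and right. I'll split the lid from the clips by brightness.

```bash
python3 - <<'E'
from h import *
im=cv2.imread("pics/top0.png")
hsv=cv2.cvtColor(im,cv2.COLOR_BGR2HSV)
cal=cams.get_calibration("top")
al=cv2.inRange(hsv,(84,35,40),(118,255,200)); al[:185]=0;al[270:]=0;al[:,:225]=0;al[:,360:]=0
al=cv2.morphologyEx(al,cv2.MORPH_CLOSE,np.ones((3,3)))
lid=cv2.morphologyEx(al,cv2.MORPH_OPEN,cv2.getStructuringElement(cv2.MORPH_RECT,(35,35)))
clip=cv2.morphologyEx(al&~lid,cv2.MORPH_OPEN,np.ones((5,5)))
big=cv2.cvtColor(lid,cv2.COLOR_GRAY2BGR);big[clip>0]=(0,200,255)
cv2.imwrite("pics/mask2.png",cv2.resize(big[150:290,160:440],None,fx=2.8,fy=2.8))
# lid rect on z=.07 plane
c=max(cv2.findContours(al,cv2.RETR_EXTERNAL,cv2.CHAIN_APPROX_NONE)[0],key=cv2.contourArea)[:,0].astype(float)
P=plane(cal,c,0.072)[:,:2]
for name,m in(("lid",lid),):
    cc=max(cv2.findContours(m,cv2.RETR_EXTERNAL,cv2.CHAIN_APPROX_NONE)[0],key=cv2.contourArea)[:,0].astype(float)
    print(name,cv2.minAreaRect((plane(cal,cc,.072)[:,:2]*1000).astype(np.float32)))
print("whole",cv2.minAreaRect((P*1000).astype(np.float32)))
n,l,st,ce=cv2.connectedComponentsWithStats(clip)
for i in range(1,n):
    if st[i,4]>150:
        cc=cv2.findContours((l==i).astype(np.uint8),cv2.RETR_EXTERNAL,cv2.CHAIN_APPROX_NONE)[0][0]
        for z in (.076,.09): print(st[i],ce[i],plane(cal,[ce[i]],z),cv2.minAreaRect((plane(cal,cc[:,0].astype(float),z)[:,:2]*1000).astype(np.float32)))
# hints: tin, timer
for nme,px,z in(("timer",(190.5,229.5),.04),("tin",(388,221),.072),("red",(291.5,171.5),.11)): print(nme,plane(cal,[px],z))
E
```

```text
lid ((447.02447509765625, -55.55523681640625), (150.28952026367188, 152.946044921875), 1.1646888256072998)
whole ((446.56829833984375, -31.5469970703125), (156.48297119140625, 278.75811767578125), 5.50780725479126)
[ 233  199   36   58 1405] [252.51814947 228.41779359] [[0.44105484 0.05709549 0.076     ]] ((444.05303955078125, 62.606544494628906), (144.5504913330078, 88.6126480102539), 1.191117763519287)
[ 233  199   36   58 1405] [252.51814947 228.41779359] [[0.43952905 0.05608426 0.09      ]] ((442.486083984375, 61.51964569091797), (142.5658416748047, 87.39602661132812), 1.1911160945892334)
[328 209  16  29 414] [334.93719807 223.35748792] [[ 0.45818818 -0.15076899  0.076     ]] ((459.2605895996094, -152.15234375), (71.85875701904297, 37.899635314941406), 0.1646246761083603)
[328 209  16  29 414] [334.93719807 223.35748792] [[ 0.45642715 -0.14892634  0.09      ]] ((457.48486328125, -150.29074096679688), (70.87228393554688, 37.379234313964844), 0.1644567847251892)
timer [[0.43871886 0.22158554 0.04      ]]
tin [[ 0.46747309 -0.28664723  0.072     ]]
red [[ 0.58189438 -0.0379672   0.11      ]]
```

View pics/mask2.png

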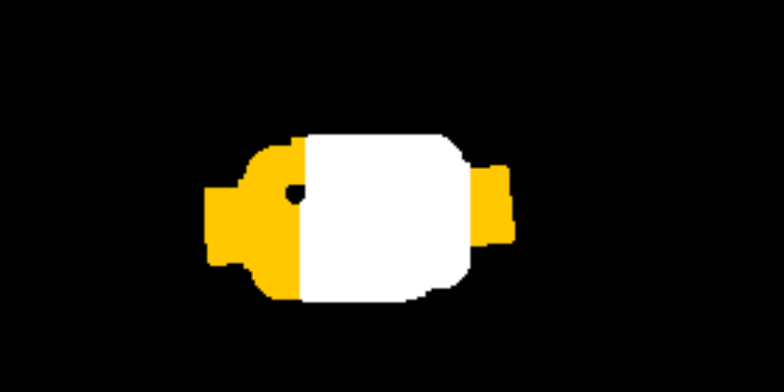

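```bash
python3 - <<'E'
from h import *
im=cv2.imread("pics/top0.png")
hsv=cv2.cvtColor(im,cv2.COLOR_BGR2HSV)
cal=cams.get_calibration("top")
al=cv2.inRange(hsv,(84,35,40),(118,255,200)); al[:185]=0;al[270:]=0;al[:,:225]=0;al[:,360:]=0
al=cv2.morphologyEx(al,cv2.MORPH_CLOSE,np.ones((3,3)))
c=max(cv2.findContours(al,cv2.RETR_EXTERNAL,cv2.CHAIN_APPROX_NONE)[0],key=cv2.contourArea)
f=np.zeros_like(al);cv2.drawContours(f,[c],-1,255,-1)
lid=cv2.morphologyEx(f,cv2.MORPH_OPEN,cv2.getStructuringElement(cv2.MORPH_ELLIPSE,(41,41)))
cc=max(cv2.findContours(lid,cv2.RETR_EXTERNAL,cv2.CHAIN_APPROX_NONE)[0],key=cv2.contourArea)[:,0].astype(float)
P=(plane(cal,cc,.074)[:,:2]*1000).astype(np.float32)
print("lid",cv2.minAreaRect(P),P.mean(0))
m=cv2.moments(lid,True); print(plane(cal,[(m['m10']/m['m00'],m['m01']/m['m00'])],.074))
clip=cv2.morphologyEx(f&~cv2.dilate(lid,np.ones((3,3))),cv2.MORPH_OPEN,np.ones((5,5)))
n,l,st,ce=cv2.connectedComponentsWithStats(clip)
for i in range(1,n): print(st[i],ce[i],plane(cal,[ce[i]],.08))
# filled image contour in container frame for a yaw scan of clips extents
for yaw in (4.5,5.5,6.5):
    a=np.radians(yaw);ey=np.array([-np.sin(a),np.cos(a)]);ex=np.array([np.cos(a),np.sin(a)])
    Q=plane(cal,c[:,0].astype(float),.076)[:,:2]
    v=Q@ey;u=Q@ex
    L=v>v.max()-.025;Rr=v<v.min()+.025
    print(yaw,"v",v.max(),v.min(),"uL",u[L].min(),u[L].max(),"uR",u[Rr].min(),u[Rr].max())
    mid=abs(v-(v.max()+v.min())/2)<.04
    print("  u mid",u[mid].min(),u[mid].max(), 'std edges',u[mid&(u>u.mean())].std(),u[mid&(u<u.mean())].std(),'end std',v[L&(v>v.max()-.01)].std())
E
```

```text
lid ((446.2802429199219, -31.422805786132812), (156.1029052734375, 241.9603271484375), 5.674619674682617) [446.73663  -31.084665]
[[ 0.44599766 -0.03111491  0.074     ]]
[334 209  10  28 193] [338.83937824 222.56994819] [[ 0.45988401 -0.16008791  0.08      ]]
[233 217   8  28 183] [236.1147541  230.48087432] [[0.43455662 0.09780093 0.08      ]]
4.5 v 0.07220959221623674 -0.20547407254938668 uL 0.40677331604066175 0.47604826826166075 uR 0.4119625418203828 0.4815904450370297
  u mid 0.3641268300100938 0.5207171306261614 std edges 0.0008419285088488255 0.0008235972402384587 end std 0.002415249768725986
5.5 v 0.06473136143495774 -0.2129379558977139 uL 0.4076797064940515 0.47720282341305365 uR 0.4083828561855031 0.47821329345623026
  u mid 0.36310554722624316 0.5189804933764058 std edges 0.0007711487583461555 0.0007764097366025337 end std 0.002042564255860664
6.5 v 0.057233412853918864 -0.22091516435558375 uL 0.4084619137595611 0.4782120179616673 uR 0.4046787731765356 0.47469047347368787
  u mid 0.36135247269531373 0.5182826200094999 std edges 0.000910945514243478 0.0009070067968279373 end std 0.002078564791689644
```

The container's centre is at about (0.446, -0.031) with yaw near 5.7°. The measured width of 156 mm over the long-side clips fits the given size. Next I'll move above the right clip and look with the wrist camera.

```bash
cat >> h.py <<'E'
YAW=np.radians(5.7); C=np.array([.446,-.031])
def ctr(u,v,C=C,YAW=YAW):
    c,s=np.cos(YAW),np.sin(YAW); return C+u*np.array([c,s])+v*np.array([-s,c])
def delta(p,yaw):
    s=monitor.observe(); R0=R.from_euler('xyz',s["tool_rot"]); R1=R.from_euler('xyz',[-np.pi/2,0,yaw])
    print("clk",round(s["clock"],2),"pos",s["position"].round(4),"F",s["force"].round(2),"w",s["grip_width"])
    print("turn",(R0.inv()*R1).as_rotvec().round(3),"shift mm",(R0.inv().apply(np.array(p)-s["position"])*1000).round(1))
E
python3 - <<'E'
from h import *
p=ctr(0,-.104-.045); print(p)
delta([*p,.20],YAW)
E
```

```text
[ 0.46079864 -0.17926328]
clk 0.15 pos [ 0.2506 -0.5723  0.2419] F [-0.74  0.65 -0.48] w 0.08561852375454884
turn [-0.000e+00 -1.258e+00 -1.000e-03] shift mm [-275.7   42.1  350.2]
```

send_rows --series "0 -0.12 0 -28 4 35 0;0 -0.24 0 -55 8 70 0;0 -0.36 0 -83 12 105 0;0 -0.48 0 -110 16 140 0;0 -0.6 0 -138 20 175 0;0 -0.72 0 -165 25 210 0;0 -0.84 0 -193 29 245 0;0 -0.96 0 -220 33 280 0;0 -1.08 0 -248 37 315 0;0 -1.2 0 -270 40 343 0;0 -1.258 0 -276 42 350 0;0 -1.258 0 -276 42 350 0;0 -1.258 0 -276 42 350 0;0 -1.258 0 -276 42 350 0" --force 60

```text
clock: 1.32
position: [0.4603, -0.1798, 0.2002]
tool_rot: [-1.571, 0.001, 0.099]
force: [0.1, -0.8, 0.1]
grip_width: 0.0003
```

```bash
python3 - <<'E'
from h import *
p=ctr(0,-.104-.045)
delta([*p,.20],YAW)
np.save("pics/wcal1.npy",cams.get_calibration("wrist"),allow_pickle=True)
cv2.imwrite("pics/w1.png",cams.grab_frame("wrist")[:,:,::-1])
cv2.imwrite("pics/s1.png",cams.grab_frame("side")[:,:,::-1])
im=cv2.imread("pics/s1.png")[180:300,210:350];cv2.imwrite("pics/s1c.png",cv2.resize(im,None,fx=5,fy=5,interpolation=cv2.INTER_CUBIC))
E
```

```text
clk 1.32 pos [ 0.4603 -0.1798  0.2002] F [ 0.11 -0.79  0.1 ] w 0.0002577240961404169
turn [ 0.    -0.    -0.001] shift mm [0.6 0.2 0.5]
```

View pics/w1.png

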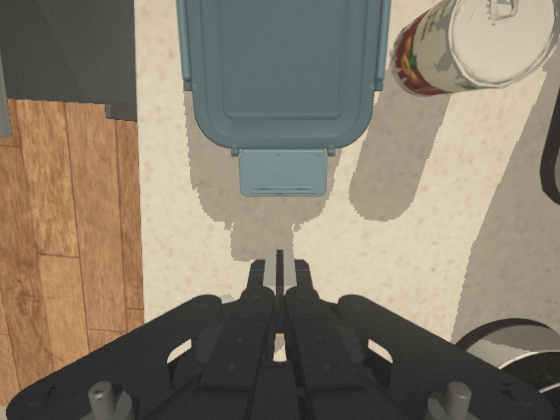

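View pics/s1c.png

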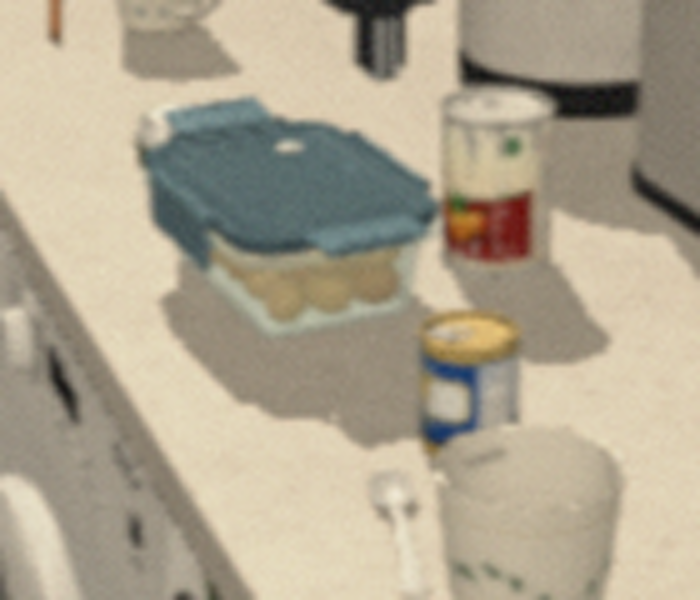

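The wrist view shows the right clip at columns 239–327, with its hinge on row 150 and its free edge on row 195. In the side view the right clip is roughly level and the left clip is raised. I'll cast the hinge pixels onto z=0.076 to check the pose.

```bash
python3 - <<'E'
from h import *
cal=np.load("pics/wcal1.npy",allow_pickle=True).item()
im=cv2.imread("pics/w1.png")
cv2.imwrite("pics/w1c.png",cv2.resize(im[110:215,215:350],None,fx=5.5,fy=5.5,interpolation=cv2.INTER_CUBIC))
P=plane(cal,[(234,150),(335,150),(240,195),(327,195)],.076)
for q in P:
    d=q[:2]-C; c,s=np.cos(YAW),np.sin(YAW); print(q.round(4),"u,v mm",(1000*np.array([d@[c,s],d@[-s,c]])).round(1))
print("expected tip px by angle (tip upper face)")
for th in (1.2,1.4,1.57,1.8,2.1):
    q=[[*ctr(u,-.104-.036*np.sin(th)),.076-.036*np.cos(th)] for u in(-.036,.036)]
    print(th,proj(cal,q).round(1).tolist())
print(proj(cal,[[*ctr(u,-.104),.076] for u in(-.036,.036)]))
E
```

```text
[ 0.4183 -0.1373  0.076 ] u,v mm [ -38.1 -103. ]
[ 0.5007 -0.129   0.076 ] u,v mm [  44.6 -103. ]
[ 0.4256 -0.1748  0.076 ] u,v mm [ -34.6 -141. ]
[ 0.4996 -0.1674  0.076 ] u,v mm [  39.8 -141. ]
expected tip px by angle (tip upper face)
1.2 [[240.1, 187.6], [320.8, 187.6]]
1.4 [[239.2, 191.5], [321.7, 191.5]]
1.57 [[238.3, 193.8], [322.6, 193.8]]
1.8 [[237.0, 195.2], [324.0, 195.2]]
2.1 [[235.1, 193.4], [325.9, 193.4]]
[[236.60900807 151.24884   ]
 [324.39753237 151.24239851]]
```

View pics/w1c.png

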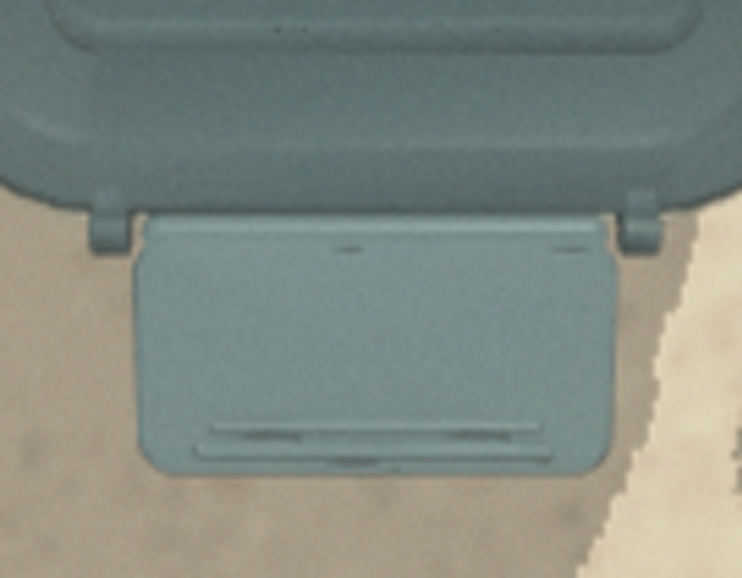

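The wrist view confirms the yaw and v. The clip sits about 3 mm further along +u, which doesn't matter much. Next I'll lower the closed fingertips over the clip's outer half to fold it down.

send_rows --series "0 0 0 1 30 6 0;0 0 0 2 60 12 0;0 0 0 3 85 16 0;0 0 0 3 90 16 0;0 0 0 3 95 16 0;0 0 0 3 100 16 0;0 0 0 3 105 16 0;0 0 0 3 110 16 0;0 0 0 3 115 16 0;0 0 0 3 120 16 0;0 0 0 3 125 16 0;0 0 0 3 130 16 0;0 0 0 3 135 16 0;0 0 0 3 140 16 0;0 0 0 3 145 16 0;0 0 0 3 145 16 0"

```text
clock: 2.75
position: [0.4616, -0.1629, 0.0543]
tool_rot: [-1.57, 0.001, 0.1]
force: [-0.1, 0.4, -0.4]
grip_width: 0.0
```

```bash
python3 - <<'E'
from h import *
p=ctr(0.003,-.104-.011-.005)
delta([*p,.055],YAW)
cv2.imwrite("pics/w2.png",cams.grab_frame("wrist")[:,:,::-1])
im=cams.grab_frame("side")[:,:,::-1][180:300,210:350];cv2.imwrite("pics/s2c.png",cv2.resize(im,None,fx=5,fy=5,interpolation=cv2.INTER_CUBIC))
E
```

```text
clk 2.75 pos [ 0.4616 -0.1629  0.0543] F [-0.14  0.37 -0.4 ] w 4.779451950491496e-05
turn [-0.     0.001 -0.001] shift mm [ 0.6 -0.6 12.8]
```

View pics/w2.png

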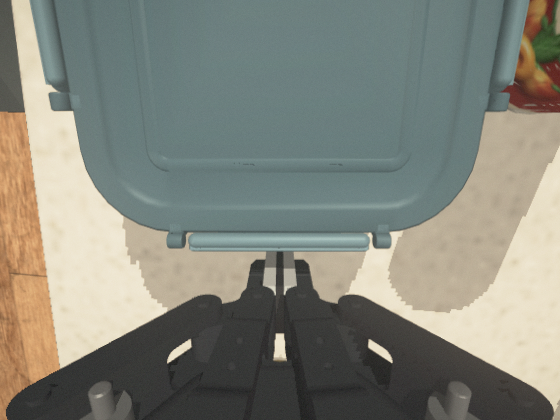

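View pics/s2c.png

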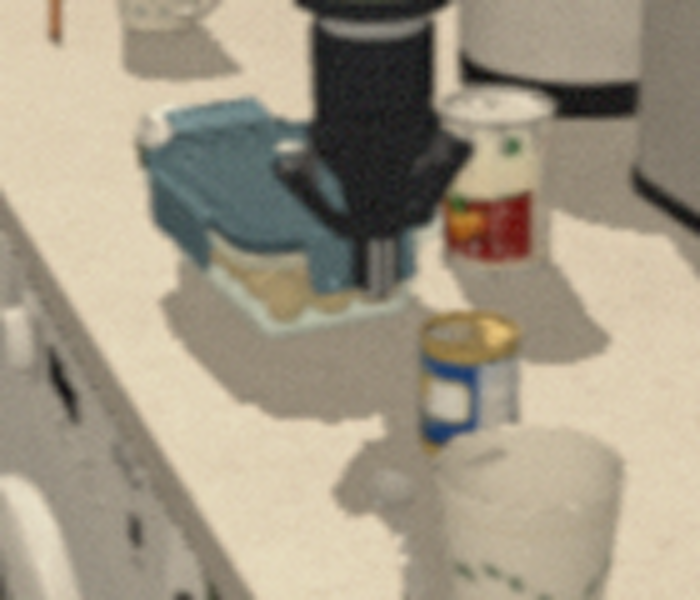

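The right clip is folded down, and its edge now lies in front of the finger in both views. I'll press inward slowly.

send_rows --series "0 0 0 0 0 2 0;0 0 0 0 0 4 0;0 0 0 0 0 5.5 0;0 0 0 0 0 7 0;0 0 0 0 0 8 0;0 0 0 0 0 9 0;0 0 0 0 0 9 0"

```text
clock: 3.43
position: [0.4611, -0.1538, 0.0553]
tool_rot: [-1.571, -0.0, 0.1]
force: [-0.8, -0.6, -0.2]
grip_width: 0.0001
```

send_rows --series "0 0 0 0 0 1 0;0 0 0 0 0 2 0;0 0 0 0 0 3 0;0 0 0 0 0 3 0"

```text
clock: 3.77
position: [0.4608, -0.1508, 0.0553]
tool_rot: [-1.571, -0.0, 0.1]
force: [0.1, -0.8, -0.0]
grip_width: -0.0001
```

send_rows --series "0 0 0 0 0 1 0;0 0 0 0 0 1.5 0;0 0 0 0 0 2 0;0 0 0 0 0 2 0"

```text
clock: 4.1
position: [0.4607, -0.1501, 0.0553]
tool_rot: [-1.572, -0.0, 0.099]
force: [2.1, -7.5, -3.9]
grip_width: 0.0001
```

```bash
python3 - <<'E'
from h import *
delta([*ctr(0.003,-.104-.011),.055],YAW)
cal=cams.get_calibration("wrist")
w=cams.grab_frame("wrist")[:,:,::-1]
cv2.imwrite("pics/w3.png",cv2.resize(w[200:300,140:430],None,fx=2.7,fy=2.7,interpolation=cv2.INTER_CUBIC))
for d in(0,.0043,.0095):print(d,proj(cal,[[*ctr(.003,-.104-d),z] for z in(.076,.041)]))
im=cams.grab_frame("side")[:,:,::-1][180:300,210:350];cv2.imwrite("pics/s3c.png",cv2.resize(im,None,fx=5,fy=5,interpolation=cv2.INTER_CUBIC))
E
```

```text
clk 4.1 pos [ 0.4607 -0.1501  0.0553] F [ 2.06 -7.51 -3.9 ] w 0.0001368872155839985
turn [ 0.001 -0.     0.   ] shift mm [0.2 0.3 4.9]
0 [[280.34147726 267.53718415]
 [280.18741575 234.7261561 ]]
0.0043 [[280.3337942  277.1533423 ]
 [280.18265878 242.56832584]]
0.0095 [[280.32468212 288.51999557]
 [280.17699075 251.88493336]]
```

View pics/w3.png

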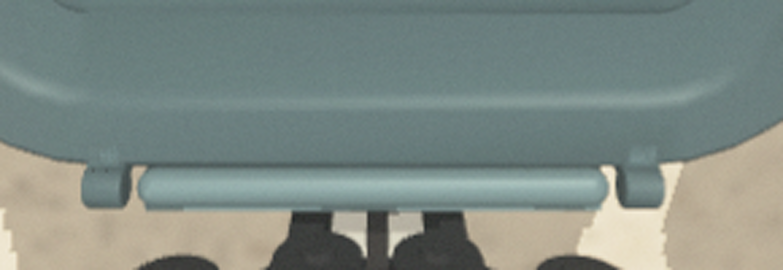

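View pics/s3c.png

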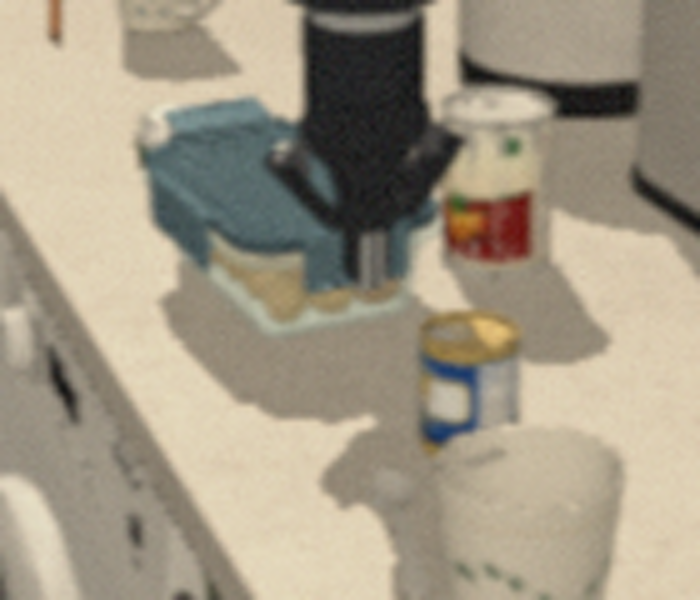

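The force stayed near zero and then rose steeply with the finger face about 5 mm outside the hinge line. That matches a clip already snapped shut with the finger bearing on its ribs. I'll back off and see if it stays.

send_rows --series "0 0 0 0 0 -3 0;0 0 0 0 0 -10 0;0 0 0 0 0 -25 0;0 0 0 0 -30 -25 0;0 0 0 0 -65 -25 0;0 0 0 0 -105 -25 0;0 0 0 0 -105 -25 0;0 0 0 0 -105 -25 0"

```text
clock: 4.87
position: [0.464, -0.1749, 0.1622]
tool_rot: [-1.573, -0.003, 0.099]
force: [1.1, -0.0, -1.2]
grip_width: 0.0002
```

```bash
python3 - <<'E'
from h import *
delta([*ctr(0.0,.104+.035),.18],YAW)
cal=cams.get_calibration("wrist")
w=cams.grab_frame("wrist")[:,:,::-1]
cv2.imwrite("pics/w4.png",cv2.resize(w[60:260,140:420],None,fx=2.8,fy=2.8,interpolation=cv2.INTER_CUBIC))
for th in(0,.3):
  print(th,proj(cal,[[*ctr(.003,-.104),.076],[*ctr(.003,-.104-.0043*np.cos(th)-.036*np.sin(th)),.076-.036*np.cos(th)+.0043*np.sin(th)]]))
im=cams.grab_frame("side")[:,:,::-1][180:300,210:350];cv2.imwrite("pics/s4c.png",cv2.resize(im,None,fx=5,fy=5,interpolation=cv2.INTER_CUBIC))
E
```

```text
clk 4.87 pos [ 0.464  -0.1749  0.1622] F [ 1.06 -0.   -1.16] w 0.0002496449847916761
turn [ 0.002 -0.     0.003] shift mm [ -3.6 -18.3 284. ]
0 [[278.51041677 163.55498754]
 [278.52572229 162.05732885]]
0.3 [[278.51041677 163.55498754]
 [278.53634568 175.27525002]]
```

View pics/w4.png

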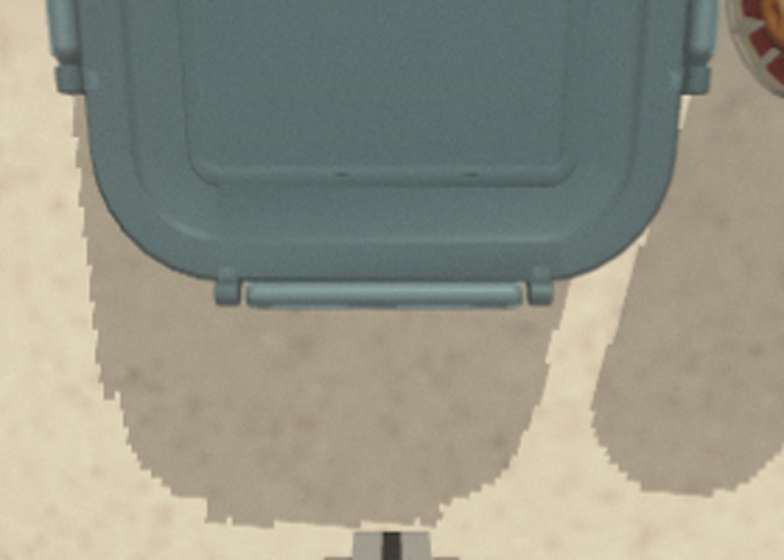

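View pics/s4c.png

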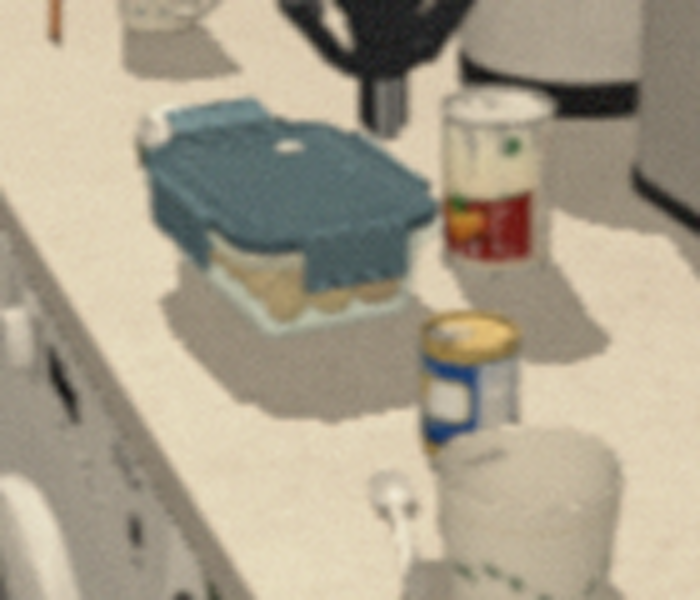

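The right clip hangs flush: only the thin rib strip shows past the lugs at crop row 305, where an angle of 0.3 would show about 20 px of face. The side view shows it hanging along the side too. Now I'll cross over to the left end.

send_rows --series "0 0 0 0 -18 5 0;0 0 0 0 -18 35 0;0 0 0 0 -18 70 0;0 0 0 0 -18 105 0;0 0 0 0 -18 140 0;0 0 0 0 -18 175 0;0 0 0 0 -18 210 0;0 0 0 0 -18 245 0;0 0 0 0 -18 275 0;0 0 0 0 -18 289 0;0 0 0 0 -18 289 0;0 0 0 0 -18 289 0;0 0 0 0 -18 289 0"

```text
clock: 6.05
position: [0.4339, 0.1127, 0.1775]
tool_rot: [-1.571, 0.002, 0.1]
force: [1.1, 0.0, 0.9]
grip_width: -0.0
```

```bash
python3 - <<'E'
from h import *
delta([*ctr(0.0,.104+.031),.12],YAW)
cal=cams.get_calibration("wrist")
w=cams.grab_frame("wrist")[:,:,::-1]
cv2.imwrite("pics/w5.png",w)
print(proj(cal,[[*ctr(u,.104),.076] for u in(-.036,.036)]))
for n in ("side","top"):
  I=cams.grab_frame(n)[:,:,::-1];cv2.imwrite(f"pics/{n}5.png",I)
im=cv2.imread("pics/side5.png")[180:300,210:350];cv2.imwrite("pics/s5c.png",cv2.resize(im,None,fx=5,fy=5,interpolation=cv2.INTER_CUBIC))
E
```

```text
clk 6.05 pos [0.4339 0.1127 0.1775] F [1.05 0.01 0.91] w -8.909256336911118e-06
turn [ 0.     0.    -0.002] shift mm [-2.2 57.5 -9.2]
[[233.80502738 258.49625917]
 [320.49565415 258.62593038]]
```

View pics/w5.png

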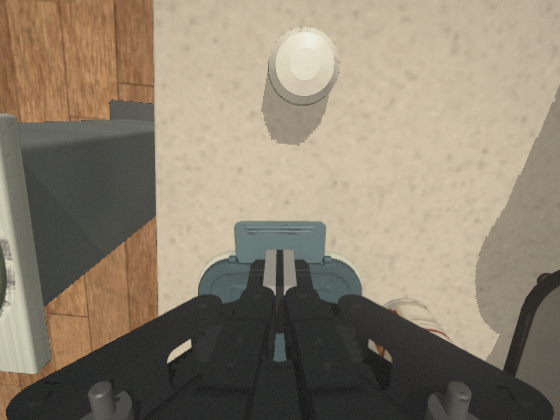

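View pics/s5c.png

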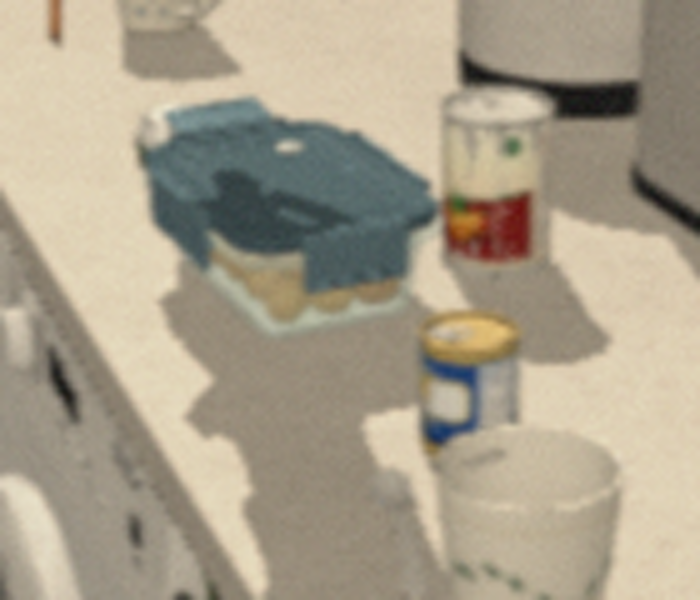

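The left clip is centred on the tool (columns 235–325). Its hinge is on row 259, as predicted, and its edge on row 222. I'll fold it down the same way.

send_rows --series "0 0 0 0 20 -4 0;0 0 0 0 40 -8 0;0 0 0 0 55 -9 0;0 0 0 0 62 -9 0;0 0 0 0 68 -9 0;0 0 0 0 73 -9 0;0 0 0 0 78 -9 0;0 0 0 0 83 -9 0;0 0 0 0 88 -9 0;0 0 0 0 93 -9 0;0 0 0 0 98 -9 0;0 0 0 0 103 -9 0;0 0 0 0 108 -9 0;0 0 0 0 113 -9 0;0 0 0 0 118 -9 0;0 0 0 0 122 -9 0;0 0 0 0 122 -9 0"

```text
clock: 7.62
position: [0.4348, 0.1046, 0.0555]
tool_rot: [-1.571, 0.001, 0.1]
force: [-0.4, 0.2, 0.7]
grip_width: -0.0
```

```bash
python3 - <<'E'
from h import *
delta([*ctr(0.002,.104+.011+.006),.055],YAW)
cal=cams.get_calibration("wrist")
w=cams.grab_frame("wrist")[:,:,::-1]
cv2.imwrite("pics/w6.png",w)
E
```

```text
clk 7.62 pos [0.4348 0.1046 0.0555] F [-0.4   0.23  0.71] w -6.416379618464764e-06
turn [ 0.     0.001 -0.001] shift mm [ -0.3   0.5 -15. ]
```

View pics/w6.png

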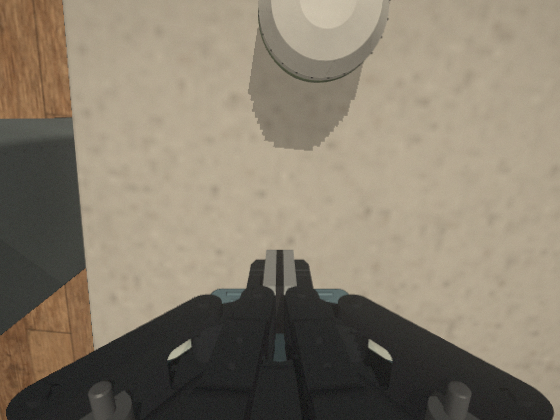

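The left clip is folded inward of the finger, with its edge showing near row 292. Now I'll press it.

send_rows --series "0 0 0 0 0 -2 0;0 0 0 0 0 -4 0;0 0 0 0 0 -6 0;0 0 0 0 0 -7.5 0;0 0 0 0 0 -9 0;0 0 0 0 0 -10 0;0 0 0 0 0 -11 0;0 0 0 0 0 -11 0"

```text
clock: 8.33
position: [0.4363, 0.0934, 0.0563]
tool_rot: [-1.571, -0.0, 0.1]
force: [0.8, 0.1, 0.6]
grip_width: -0.0
```

send_rows --series "0 0 0 0 0 -1 0;0 0 0 0 0 -2 0;0 0 0 0 0 -2 0"

```text
clock: 8.58
position: [0.4364, 0.0913, 0.0563]
tool_rot: [-1.571, 0.0, 0.1]
force: [0.4, 0.1, 0.2]
grip_width: 0.0001
```

send_rows --series "0 0 0 0 0 -1 0;0 0 0 0 0 -2 0;0 0 0 0 0 -2 0"

```text
clock: 8.83
position: [0.4366, 0.0894, 0.0563]
tool_rot: [-1.571, 0.0, 0.1]
force: [0.5, 0.5, -0.3]
grip_width: 0.0
```

send_rows --series "0 0 0 0 0 -1 0;0 0 0 0 0 -2 0;0 0 0 0 0 -2 0"

```text
clock: 9.08
position: [0.4369, 0.0874, 0.0563]
tool_rot: [-1.571, 0.0, 0.1]
force: [-0.4, -0.1, 0.4]
grip_width: 0.0001
```

send_rows --series "0 0 0 0 0 -1 0;0 0 0 0 0 -1.5 0;0 0 0 0 0 -1.5 0"

```text
clock: 9.33
position: [0.4369, 0.0871, 0.0563]
tool_rot: [-1.569, -0.0, 0.101]
force: [-1.2, 6.7, -3.5]
grip_width: 0.0002
```

send_rows --series "0 0 0 0 0 -1 0;0 0 0 0 0 -1.5 0;0 0 0 0 0 -1.5 0"

```text
clock: 9.58
position: [0.4373, 0.0862, 0.0563]
tool_rot: [-1.569, -0.001, 0.101]
force: [-1.2, 11.2, -4.0]
grip_width: 0.0
```

```bash
python3 - <<'E'
from h import *
delta([*ctr(0.002,.104+.011),.055],YAW)
w=cams.grab_frame("wrist")[:,:,::-1]
cv2.imwrite("pics/w7.png",w)
I=cams.grab_frame("top")[:,:,::-1];cv2.imwrite("pics/top7.png",cv2.resize(I[150:290,160:440],None,fx=2.8,fy=2.8,interpolation=cv2.INTER_CUBIC))
E
```

```text
clk 9.58 pos [0.4373 0.0862 0.0563] F [-1.21 11.16 -4.02] w 4.302610149640691e-05
turn [-0.002  0.002  0.001] shift mm [-0.9  1.3 -2.5]
```

View pics/w7.png

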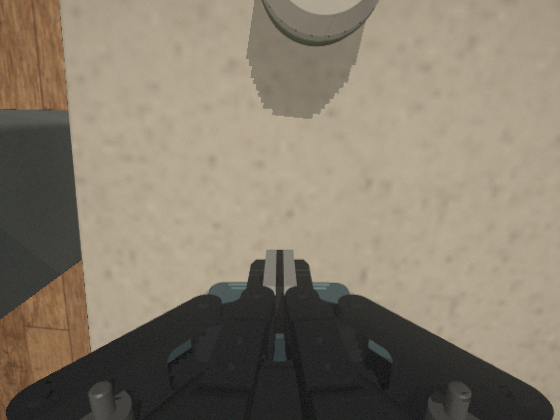

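View pics/top7.png

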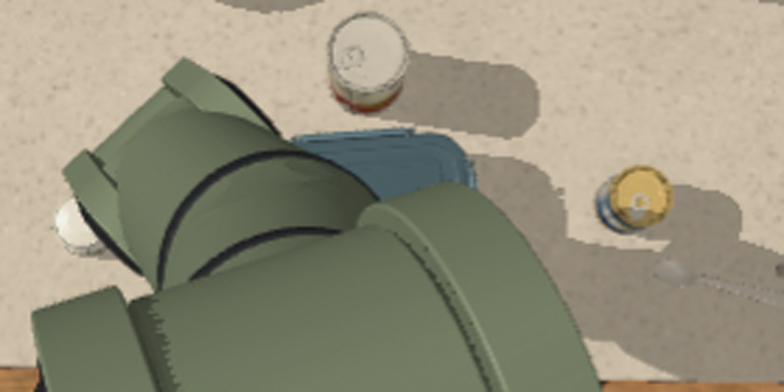

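The force is 11 N with the finger face about 2.5 mm outside my estimated hinge line, so the clip is either shut or jammed. I'll back off and check.

send_rows --series "0 0 0 0 0 4 0;0 0 0 0 0 12 0;0 0 0 0 0 30 0;0 0 0 0 -30 40 0;0 0 0 0 -65 40 0;0 0 0 0 -105 15 0;0 0 0 0 -140 -15 0;0 0 0 0 -150 -35 0;0 0 0 0 -150 -35 0;0 0 0 0 -150 -35 0"

```text
clock: 10.52
position: [0.4411, 0.0489, 0.2072]
tool_rot: [-1.571, -0.002, 0.097]
force: [-1.1, 0.5, 0.0]
grip_width: -0.0002
```

```bash
python3 - <<'E'
from h import *
delta([*ctr(0.002,.104+.011),.2],YAW)
cal=cams.get_calibration("wrist")
w=cams.grab_frame("wrist")[:,:,::-1]
cv2.imwrite("pics/w8.png",w)
cv2.imwrite("pics/w8c.png",cv2.resize(w[170:320,180:380],None,fx=3.9,fy=3.9,interpolation=cv2.INTER_CUBIC))
for th in(0,.1,.2,.3,.4):
  print(th,proj(cal,[[*ctr(.03,.104),.076],[*ctr(.03,.104+.0043*np.cos(th)+.036*np.sin(th)),.076-.036*np.cos(th)+.0043*np.sin(th)]]).round(1).tolist())
E
```

```text
clk 10.52 pos [0.4411 0.0489 0.2072] F [-1.05  0.52  0.05] w -0.00018951810902206545
turn [ 0.001 -0.002  0.002] shift mm [-1.2  7.2 35. ]
0 [[310.6, 175.3], [307.1, 163.9]]
0.1 [[310.6, 175.3], [307.2, 160.3]]
0.2 [[310.6, 175.3], [307.4, 156.8]]
0.3 [[310.6, 175.3], [307.6, 153.4]]
0.4 [[310.6, 175.3], [307.8, 150.2]]
```

View pics/w8.png

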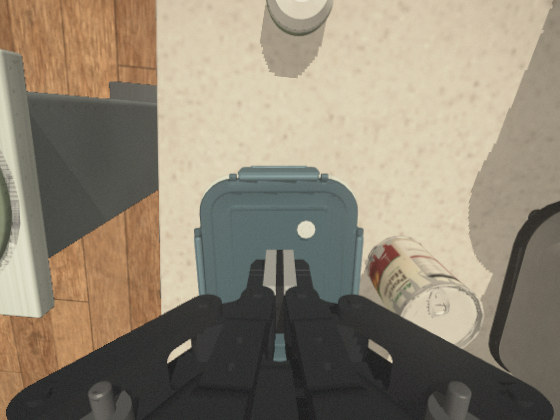

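View pics/w8c.png

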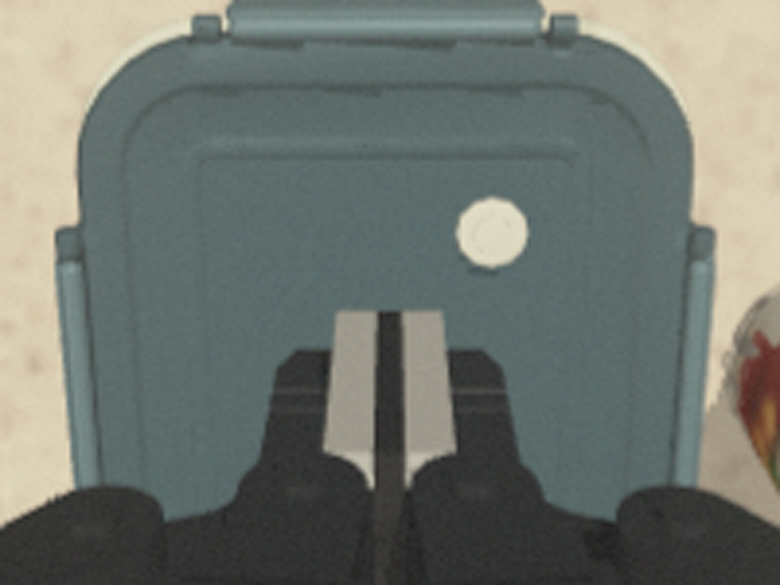

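```bash
python3 - <<'E'
from h import *
w=cv2.imread("pics/w8.png")
cv2.imwrite("pics/w8d.png",cv2.resize(w[150:200,215:345],None,fx=6,fy=6,interpolation=cv2.INTER_CUBIC))
E
```

```text
(no output)
```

View pics/w8d.png

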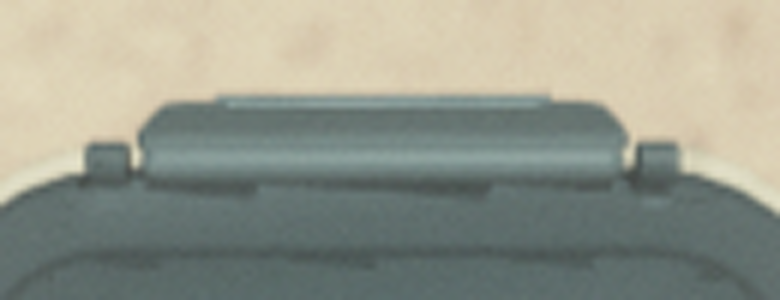

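The left clip is shut. Its lower edge sits 7 px beyond the lug face, where I'd expect about 7 px when shut and about 17 px at 0.3. I'll retreat past the right end so the wrist camera sees that clip's outer face.

send_rows --series "0 0 0 0 -10 -15 0;0 0 0 0 -25 -45 0;0 0 0 0 -35 -80 0;0 0 0 0 -40 -115 0;0 0 0 0 -40 -150 0;0 0 0 0 -40 -185 0;0 0 0 0 -40 -220 0;0 0 0 0 -40 -255 0;0 0 0 0 -40 -290 0;0 0 0 0 -40 -320 0;0 0 0 0 -40 -340 0;0 0 0 0 -40 -340 0;0 0 0 0 -40 -340 0;0 0 0 0 -40 -340 0"

```text
clock: 11.73
position: [0.475, -0.2866, 0.2454]
tool_rot: [-1.569, 0.001, 0.102]
force: [1.3, 0.6, 0.3]
grip_width: -0.0001
```

```bash
python3 - <<'E'
from h import *
s=monitor.observe();print(s["position"],s["clock"],s["force"])
cal=cams.get_calibration("wrist")
w=cams.grab_frame("wrist")[:,:,::-1]
cv2.imwrite("pics/w9.png",w)
pr=lambda th:proj(cal,[[*ctr(.003,-.104),.076],[*ctr(.003,-.1083),.076],[*ctr(.003,-.104-.0043*np.cos(th)-.036*np.sin(th)),.076-.036*np.cos(th)+.0043*np.sin(th)]]).round(1).tolist()
for th in(0,.15,.3): print(th,pr(th))
r=int(pr(0)[0][1]); a=max(0,r-40)
cv2.imwrite("pics/w9c.png",cv2.resize(w[a:a+80,210:350],None,fx=5.5,fy=5.5,interpolation=cv2.INTER_CUBIC)); print("crop row0",a)
I=cams.grab_frame("top")[:,:,::-1];cv2.imwrite("pics/top9f.png",I)
cv2.imwrite("pics/top9.png",cv2.resize(I[150:290,160:440],None,fx=2.8,fy=2.8,interpolation=cv2.INTER_CUBIC))
E
```

```text
[ 0.47499685 -0.28659097  0.24540311] 11.7333 [1.29608508 0.61052913 0.31286816]
0 [[279.9, 19.7], [279.9, 25.3], [279.9, 35.5]]
0.15 [[279.9, 19.7], [279.9, 25.3], [279.9, 41.3]]
0.3 [[279.9, 19.7], [279.9, 25.3], [279.9, 46.7]]
crop row0 0
```

View pics/w9c.png

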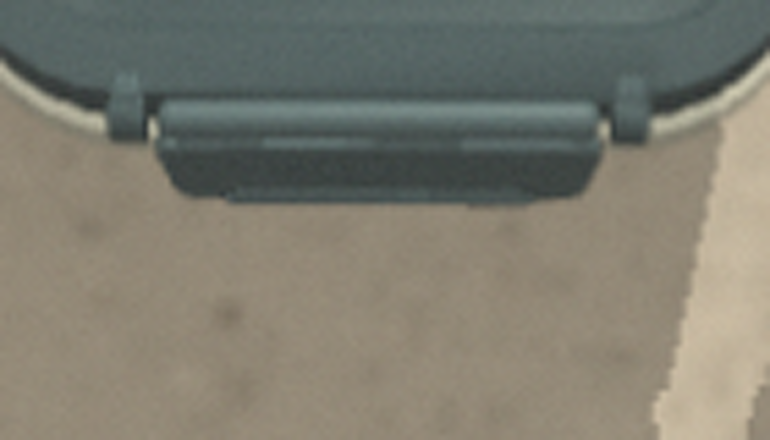

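View pics/top9.png

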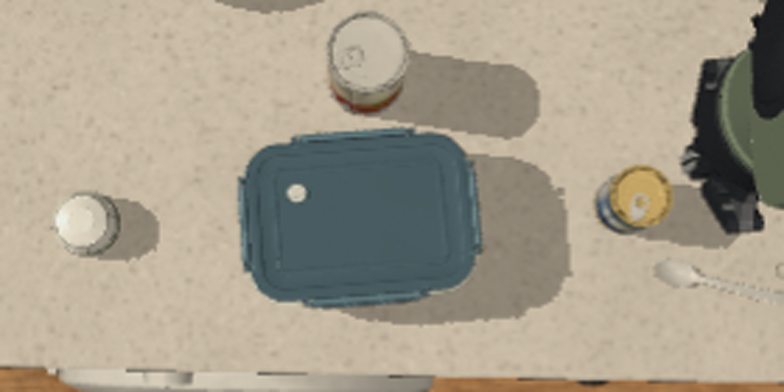

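Both clips are shut. The right clip's lower edge is at row 36, where I predicted 35.5 at angle 0 and 46.7 at 0.3. The top view shows both ends flush, and everything else where it was. The arm is clear of everything, so I'll hand in.

```bash
python3 -c "
from workcell import bot
print(bot.job_done())"
```

```text
the job is handed in; nothing more can be done
None
```

Both end clips look shut, and I handed the job in about 12 s into the 35 s limit. The hand-in reports no verdict.

I folded each clip down with the closed fingertips from above, then pressed it level against the container's side. The push peaked at about 7.5 N on the right clip and 11 N on the left.

**Right clip:** with the fingers away, its lower edge showed at pixel row 36. I expected 35.5 for fully shut and 46.7 for 0.3 rad.

**Left clip:** its lower edge showed about 7 px beyond the hinge lug. I expected about 7 px for shut and about 17 px for 0.3 rad.

**Surroundings:** the last top view shows the container and the things around it where they were, and the arm clear of everything.

**What disagreed:**
- I never caught the 3 to 6 N bump of the hook riding over the lip in the readings, which only came at the end of each call. That both clips snapped in rests on the pictures and on the final contact force.
- On the left, contact came about 2 to 3 mm further in than my first position estimate. It could be a small measuring error, or the container may have moved that much, still well inside the 40 mm limit.

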